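Bring the first desiccant capsule to the rim of the feed tube

ROBOT

A 6-joint arm with a two-finger parallel gripper is mounted at the origin on a cart in front of the work surface, level with it; the furniture and walls round the work are solid. World frame = base frame: x ahead of the robot, y to its left, z up, the work surface at z = 0. Lengths are in m, angles in rad, forces in N, time in s.
With the tool pointing down it reaches from about 0.35 to 0.775 m from the base axis. Payload 5.5 kg.
Tool frame: the origin (TCP) lies between the finger pads; the fingertips stand 22 mm ahead of it and the grasp point (between the pads) lies 3 mm ahead of it (env.finger_overhang is the distance from the TCP to the fingertips, in m); y points along the fingers, x is the direction in which the jaws open and shut, and the axes are right-handed (so a half turn about y gives the same grasp; the last joint's range is limited). The gripper opens to 85 mm and grips with 20 to 120 N. Pads are 22 mm wide; open, the fingers measure 114 mm over their backs; the gripper's body (76 mm by 85 mm) begins 54 mm behind the grasp point. The pads swing forward as they close: fully open they stand 13 mm farther back than shut.
Start: joints at [1.004, 0.313, 0.046, 1.304, 0, 1.431], TCP at [0.238, 0.523, 0.222] pointing down, gripper open.
Joint ranges: [-2.76, 2.76], [-0.86, 1.69], [-1.03, 1.26], [-2.2, 2.34], [-1.47, 1.5], [-3.14, 3.14]. Speed limits (rad/s): [2.57, 2.57, 3.14, 3.14, 3.14, 3.14].

INTERFACE

Orientations are given as a unit quaternion [w, x, y, z].
In Python, from workcell import monitor, cams, job, env gives the robot as it stands.
- The arm moves only by the tool drive_tool, never from a script. Its argument "plan" is text: rows parted by semicolons, each of 7 numbers parted by spaces: the opening, from -1 (shut) to 1 (fully open), then the shift along the tool's x, y, z in mm, then the turn, a rotation vector about the tool's x, y, z in degrees. In form: gripper x y z rx ry rz; .... A call has 1 to 8 rows; each row shifts and turns the pose as measured when the row begins, along the tool's axes as they then stand; what a row does not reach is not made up. A row lasts 1/8 s, in which the tool goes at most 62.5 mm and 10.7 degrees, less where a joint would pass 70% of its speed; a pose out of reach is approached as far as the arm can. A call is refused whole if a number of a shift passes 62.5 or a number of a turn 10.7, either way. A call with a gripper value outside its range is refused whole. The fingers move at their own pace and stop on an object; "grip_force" is the grip in N (left out, the last holds). Time passes only in rows, so rows that do not move let the fingers close. It gives the time, the measured TCP pose, the force and the opening at its end, in the units of the state.
- monitor.get_state(): the state, without advancing time (a new reading comes with each control period).
- cams.read_camera(name): name is "scene" or "top"; returns (picture, depth): 480x640x3 uint8, red, green, blue; 480x640 float32, m along the optical axis (not along the pixel's ray), 0 where there is no reading.
- cams.calibration(name): a dict with "fx", "fy", "cx", "cy" (pixels), "D" ([k1, k2, p1, p2, k3] as OpenCV has them; the pictures are not rectified), "R" (3x3) and "t" (3): a world point X has camera coordinates R X + t. Camera axes: x right, y down, z forward; pixel columns grow to the right and rows downward; lengths in m; the calibration is good to about 2 mm. A picture is of the moment at which its call begins. calibration takes no time and is no camera call.
- job.hand_in(): hands the job in, once; it reports no verdict.
The state is a dict: "clock": time; "joint_pos": joint angles; "qvel": joint speeds; "tau": joint torques, N m; "tcp_pos": TCP position; "orientation": TCP orientation; "wrist_force": force on the tool from outside, world axes, zero at the start; "ft_torque": the same for the moment, N m; "finger_gap": finger opening in m.
Only numpy, scipy, OpenCV 4.12 (cv2) and the standard library are available. Lean on these libraries where they do the work, as an engineer would, in place of code of your own. Each camera call takes 0.05 s, during which the arm holds its last target.

TASK

Of the two tilting clear tubes, use the one with the two black capsules in it: slowly press its mouth end down, by the black thumb pad on top, until the capsules slide and the first one comes up to the rim in the open spout, then stop at once, let go and leave it there ready to be taken. Neither capsule may drop out, and the empty tube stays as it is.

Things in the scene. Friction and masses are not known exactly. Their poses are not given: they have to be found in the camera images.
- feed_tube (a joint): tilt of the loaded tube: 0 level, positive mouth down, radians, -0.35 to 1.0; starts between -0.23 and -0.15 (mouth up). Clear square tube, 27 mm outside, on a fixed aluminium stand; its stiff hinge holds any angle where it is left. The straight part ends in an open-topped spout 36 mm long, bent up by 35 degrees
- feed_pad (a point): top centre of the ribbed black thumb pad (30 x 30 mm) on the loaded tube. Axes: -y along the tube to its mouth, x along the hinge, z out of the pad. The hinge axis lies 46 mm towards the tail and 19.5 mm below, 130 mm above the table. Pressing down here with 2 to 8 N lowers the mouth. The spout begins 22 mm past this point
- feed_rim (a point): rim of the loaded tube: middle of the floor at the open end of its spout, 51.5 mm past the pad's centre towards the mouth and 11 mm below it in the tube's own axes (same axes as the pad)
- lead_capsule (a point): centre of the first black desiccant capsule, the one nearer the mouth: smooth, round-ended, 28 mm long, 18 mm thick, along the tube, 97 mm from the rim at first. Both stay at the tail until the tube is 20 to 30 degrees mouth-down (it varies), then slide; the first climbs into the spout and rests there, centre 17 to 30 mm from the rim. Some 15 to 20 degrees more and it falls out
- rear_capsule (a point): centre of the second capsule, equal to the first and right behind it, at the tail
- spare_pad (a point): the same thumb pad on the other, empty tube on an equal stand: leave it alone. The two stands may have changed places; each mouth points to the robot's right, give or take 20 degrees

How it is judged:
By the outcome, as a careful person would: the job done as asked, in the order asked, and still so for the second after the job is handed in, with the robot touching nothing.
It also fails if it takes over 45 s, if anything falls off the work surface, if the arm or the gripper's body presses on something with over 40 N, if the wrist force passes 120 N, or if a joint passes its speed limit or range.

## Working session

There is one attempt and no reset: what is moved stays moved. The work goes in short steps, Python scripts to look and compute and a tool call to move; the robot and the scene stay as the last step left them, time stands still between calls to the robot, and variables do not carry over. Pictures are saved under pics/ and viewed, and the job is handed in when it is done.

Besides the shell and the picture viewer there is one more tool, called after "Request:" as a command line: name --argument value ..., lists and objects as JSON in quotes. drive_tool: Moves the arm, as the interface text tells. Its arguments: {"type":"object","properties":{"plan":{"type":"string"},"grip_force":{"type":"number"}},"required":["plan"]}

```bash
mkdir -p pics; ls
python3 - <<'E'
from workcell import monitor,cams,job,env
import cv2,numpy as np
s=monitor.get_state();print(s)
print(env.finger_overhang)
for n in("scene","top"):
    p,d=cams.read_camera(n);cv2.imwrite(f"pics/{n}0.png",p[:,:,::-1]);np.save(f"pics/{n}0.npy",d)
    print(cams.calibration(n))
E
```

```text
pics
{'clock': 0.0, 'joint_pos': array([ 1.00439968e+00,  3.14005864e-01,  4.49583478e-02,  1.30359278e+00,
       -1.85219027e-05,  1.43120066e+00]), 'qvel': array([ 4.77065930e-04, -1.58237745e-03, -4.47139992e-04, -3.68657050e-04,
        4.96384317e-05, -1.05173242e-03]), 'tau': array([-8.00772323e-04, -4.80623996e+01,  2.98535943e+01,  1.93607697e-02,
        8.63290870e-05,  1.10035177e-05]), 'tcp_pos': array([0.23774874, 0.5229572 , 0.22089734]), 'orientation': array([-0.59427103,  0.59482932,  0.38217661, -0.383355  ]), 'wrist_force': array([ 0.27299609, -0.44141707, -0.17765015]), 'ft_torque': array([0.06587942, 0.0174493 , 0.03439033]), 'finger_gap': 0.08554063352511952}
0.022
{'fx': 526.0221483134724, 'fy': 526.0221483134724, 'cx': 317.7513291644721, 'cy': 236.2760187699779, 'D': array([-0.02883511,  0.        ,  0.        ,  0.        ,  0.        ]), 'R': array([[ 0.57762298, -0.81624983,  0.00937599],
       [-0.45148438, -0.32902207, -0.82940119],
       [ 0.68008349,  0.47484807, -0.55857475]]), 't': array([-0.33798549,  0.35741706,  0.71418096])}
{'fx': 493.6461166859839, 'fy': 493.6461166859839, 'cx': 321.1317562842739, 'cy': 240.49218444652303, 'D': array([-0.05537621,  0.        ,  0.        ,  0.        ,  0.        ]), 'R': array([[-0.00645924, -0.9999512 ,  0.0074747 ],
       [-0.98157237,  0.00491258, -0.19102764],
       [ 0.1909816 , -0.00857085, -0.9815562 ]]), 't': array([-0.04700279,  0.54304599,  0.93684358])}
```

View pics/scene0.png

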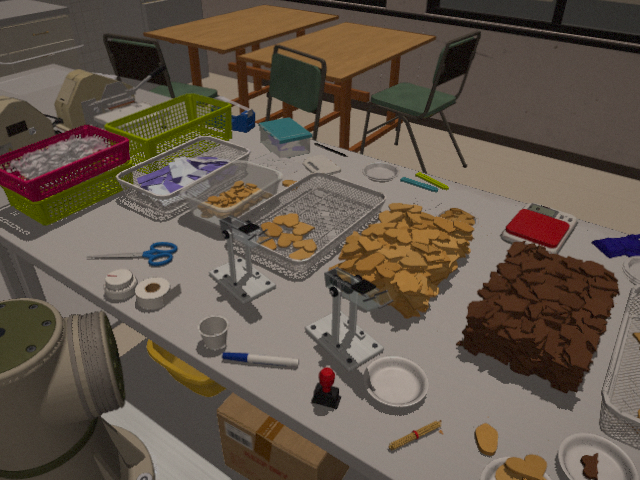

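View pics/top0.png

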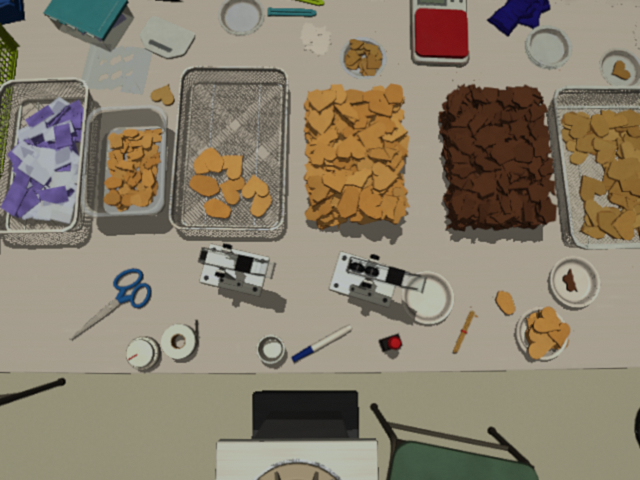

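```bash
cat > h.py <<'E'
import cv2,numpy as np
from workcell import monitor,cams,job,env
def K(c): return np.array([[c['fx'],0,c['cx']],[0,c['fy'],c['cy']],[0,0,1]])
def proj(n,X):
    c=cams.calibration(n); return cv2.projectPoints(np.array(X,float).reshape(-1,3),cv2.Rodrigues(c['R'])[0],c['t'],K(c),c['D'])[0].reshape(-1,2)
def ray(n,uv):
    c=cams.calibration(n); q=cv2.undistortPoints(np.array(uv,float).reshape(-1,1,2),K(c),c['D']).reshape(-1,2)
    d=np.c_[q,np.ones(len(q))]@c['R']; return -c['R'].T@c['t'],d
def onz(n,uv,z):
    o,d=ray(n,uv); return o+d*((z-o[2])/d[:,2])[:,None]
def dep(n,uv,D):
    o,d=ray(n,uv); uv=np.array(uv).reshape(-1,2).astype(int); return o+d*D[uv[:,1],uv[:,0]][:,None]
def tri(uvs,uvt):
    o1,d1=ray('scene',uvs);o2,d2=ray('top',uvt);d1=d1[0];d2=d2[0]
    A=np.c_[d1,-d2];s=np.linalg.lstsq(A,o2-o1,rcond=None)[0]
    a=o1+s[0]*d1;b=o2+s[1]*d2;return (a+b)/2,np.linalg.norm(a-b)
E
python3 - <<'E'
from h import *
print(proj('top',monitor.get_state()['tcp_pos']),proj('scene',monitor.get_state()['tcp_pos']))
t=cv2.imread('pics/top0.png');s=cv2.imread('pics/scene0.png')
cv2.imwrite('pics/tz.png',cv2.resize(t[240:320,320:460],None,fx=5.5,fy=5.5,interpolation=2))
cv2.imwrite('pics/tz2.png',cv2.resize(t[235:305,190:300],None,fx=6,fy=6,interpolation=2))
cv2.imwrite('pics/sz.png',cv2.resize(s[255:375,290:420],None,fx=5,fy=5,interpolation=2))
E
```

```text
[[-34.53138768 408.99203749]] [[ -7.17671578 181.56460015]]
```

View pics/tz.png

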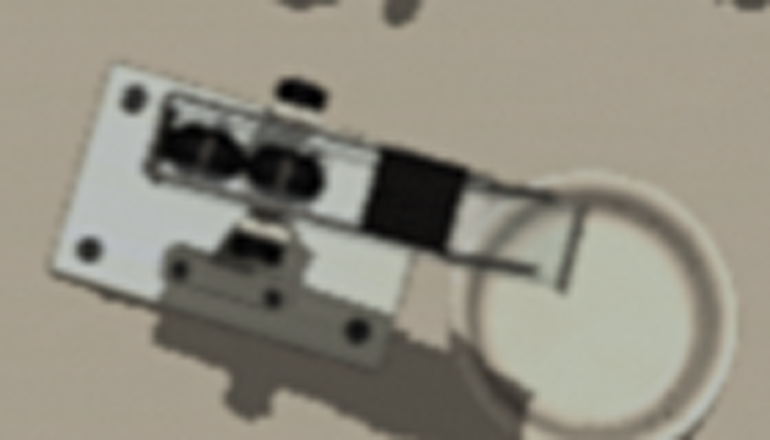

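View pics/tz2.png

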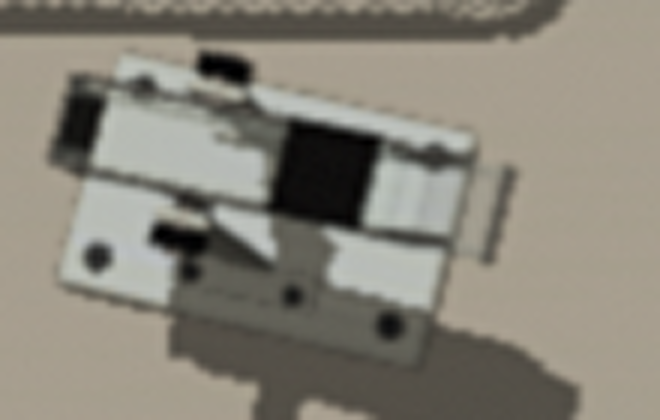

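View pics/sz.png

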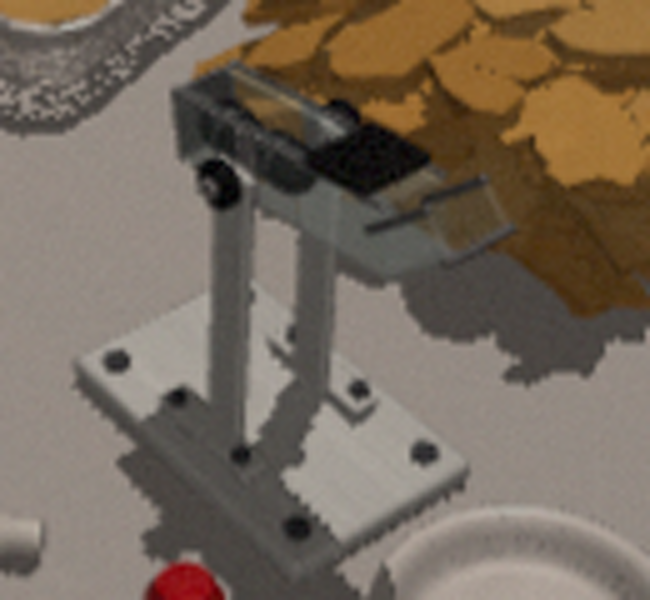

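The top view shows the two black capsules in the right-hand tube (capsules at about (356,267) and (371,271), pad at about (395,276)). The left tube is empty. Next I measure the pad, yaw and hinge.

Run:
```python
from h import *
Z=lambda l:[(320+u/5.5,240+v/5.5) for u,v in l]
S=lambda l:[(290+u/5,255+v/5) for u,v in l]
pc=Z([(381,147),(468,170),(446,252),(361,225)])
P=onz('top',pc,0.158);print(P.round(4),P.mean(0))
sc=S([(362,120),(432,157),(383,193),(306,160)])
D=np.load('pics/scene0.npy');Dt=np.load('pics/top0.npy')
print(tri(np.mean(sc,0),np.mean(pc,0)))
print('dep',dep('scene',[np.mean(sc,0)],D),dep('top',[np.mean(pc,0)],Dt))
k=onz('top',Z([(300,95),(255,245)]),0.13);print('knobs',k,k.mean(0))
# fit pad plane by depth
m=np.zeros(D.shape,np.uint8);cv2.fillConvexPoly(m,np.array(sc).round().astype(int),1);m=cv2.erode(m,np.ones((3,3)))
v,u=np.nonzero(m&(D>0));X=dep('scene',np.c_[u,v],D);c=X.mean(0);w=np.linalg.svd(X-c)[2][2];print('plane',c,w,len(X))
m=np.zeros(D.shape,np.uint8);cv2.fillConvexPoly(m,np.array(pc).round().astype(int),1);m=cv2.erode(m,np.ones((3,3)))
v,u=np.nonzero(m&(Dt>0));X=dep('top',np.c_[u,v],Dt);c=X.mean(0);w=np.linalg.svd(X-c)[2][2];print('plane',c,w,len(X))
ca=onz('top',Z([(580,205),(562,290)]),0.17);print('rim',ca)
# stuff heights around
for n,DD in(('scene',D),):
    pass
```

```text
[[ 0.4743 -0.1697  0.158 ]
 [ 0.4666 -0.1975  0.158 ]
 [ 0.4402 -0.1895  0.158 ]
 [ 0.4491 -0.1624  0.158 ]] [ 0.4575632 -0.1797633  0.158    ]
(array([ 0.45797344, -0.18034747,  0.15485492]), np.float64(0.00022398378283009353))
dep [[ 0.45391497 -0.18266162  0.15869691]] [[ 0.45745066 -0.17965387  0.15863572]]
knobs [[ 0.4958336  -0.14725555  0.13      ]
 [ 0.44579576 -0.13104482  0.13      ]] [ 0.47081468 -0.13915018  0.13      ]
plane [ 0.45523174 -0.18172294  0.15760866] [-0.05260324 -0.12503388 -0.990757  ] 141
plane [ 0.45716542 -0.17955652  0.15991438] [-0.06449817 -0.14826414 -0.9868423 ] 197
rim [[ 0.45364652 -0.23062995  0.17      ]
 [ 0.4267662  -0.22371023  0.17      ]]
```

```bash
cat >> h.py <<'E'
from scipy.spatial.transform import Rotation as Rn
E=np.array([-0.302,-0.953,0]);H=np.array([0.4708,-0.1392,0.130])
H[:2]=np.array([0.4573,-0.1797])-0.0415*E[:2]
def Rt(s):
    q=s['orientation'];return Rn.from_quat([q[1],q[2],q[3],q[0]])
def goto(p,xdir):
    s=monitor.get_state();R=Rt(s);M=R.as_matrix()
    x=np.array([*xdir,0.]);x/=np.linalg.norm(x);y=np.array([0,0,-1.]);G=np.c_[x,y,np.cross(x,y)]
    sh=M.T@(np.array(p)-s['tcp_pos']);rv=Rn.from_matrix(M.T@G).as_rotvec(degrees=True)
    print('clk',s['clock'],'shift mm',(sh*1e3).round(1),'turn',rv.round(1),'F',s['wrist_force'].round(1),'tip',(s['tcp_pos']+M[:,1]*.022).round(4),'gap',s['finger_gap'])
E
python3 - <<'E'
from h import *
s=monitor.get_state();print(Rt(s).as_matrix().round(3));print(H)
p=H+E*0.043;p[2]=.25
goto(p,(.953,-.302));goto(p,(-.953,.302))
D=np.load('pics/scene0.npy')
E
```

```text
[[ 0.414 -0.001 -0.91 ]
 [ 0.91  -0.001  0.414]
 [-0.002 -1.     0.   ]]
[ 0.469833  -0.1401505  0.13     ]
clk 0.1 shift mm [-550.3  -28.2 -490.9] turn [ 0.1 83.1 -0.1] F [ 1.  -0.6  0.8] tip [0.2378 0.523  0.199 ] gap 0.08541863339238863
clk 0.1 shift mm [-550.3  -28.2 -490.9] turn [ -0.1 -96.9  -0.1] F [ 1.  -0.6  0.8] tip [0.2378 0.523  0.199 ] gap 0.08541863339238863
```

Request:
drive_tool --plan "-1 -6 -15 -50 0 6.4 0;-1 -10 -15 -58 0 6.4 0;-1 -10 -15 -58 0 6.4 0;-1 -10 -10 -58 0 6.4 0;-1 -10 0 -58 0 6.4 0;-1 -10 0 -58 0 6.4 0;-1 -10 0 -58 0 6.4 0;-1 -10 0 -58 0 6.4 0"

```text
clock: 1.1
tcp_pos: [0.4845, 0.1399, 0.2734]
orientation: [-0.701, 0.704, 0.079, -0.083]
wrist_force: [0.7, 0.1, 0.2]
finger_gap: -0.0004
```

Run:
```python
from h import *
p=H+E*0.043;p[2]=.25
goto(p,(.953,-.302));print(monitor.get_state()['tcp_pos'],monitor.get_state()['joint_pos'])
```

```text
clk 1.1 shift mm [-100.2   25.2 -306.1] turn [ 0.3 30.8 -0.3] F [0.7 0.1 0.2] tip [0.4844 0.1398 0.2514] gap -0.0003532225544873182
[0.48446419 0.13987351 0.27339408] [ 0.12462734  0.17041683 -0.01441572  1.39170401 -0.00462594  1.4645194 ]
```

Request:
drive_tool --plan "-1 -3 0 -52 0 5.1 0;-1 -3 0 -54 0 5.1 0;-1 -3 0 -54 0 5.1 0;-1 -3 5 -54 0 5.1 0;-1 -3 5 -50 0 5.1 0;-1 -3 5 -40 0 5.1 0;-1 0 0 0 0 0 0"

```text
clock: 1.98
tcp_pos: [0.4675, -0.1744, 0.2563]
orientation: [-0.696, 0.699, -0.119, 0.113]
wrist_force: [0.3, 0.4, 0.0]
finger_gap: -0.0001
```

Run:
```python
from h import *
p=H+E*0.043;p[2]=.21
goto(p,(.953,-.302))
p,d=cams.read_camera('scene');cv2.imwrite('pics/s1.png',p[:,:,::-1])
cv2.imwrite('pics/s1z.png',cv2.resize(p[200:380,260:460,::-1],None,fx=3.3,fy=3.3,interpolation=2))
```

```text
clk 1.975 shift mm [-7.6 46.4 -9.5] turn [ 0.4 -1.2 -0.4] F [0.3 0.4 0. ] tip [ 0.4673 -0.1745  0.2343] gap -0.00010287471583453472
```

View pics/s1z.png

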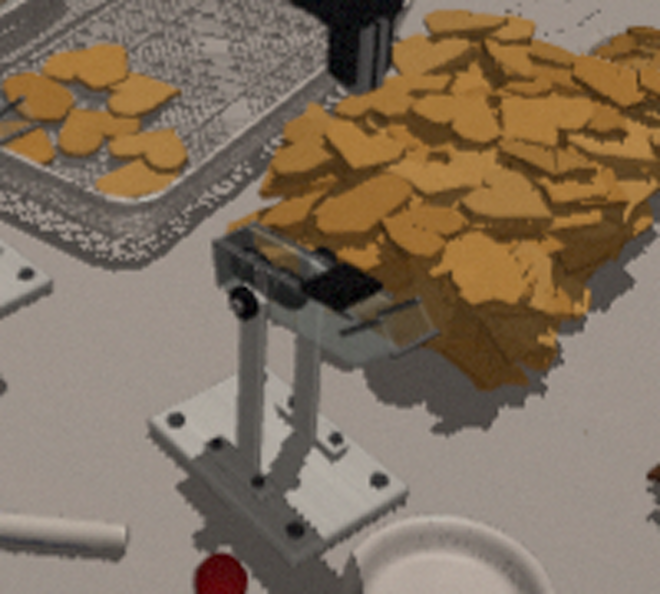

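The zoomed view shows the shut fingers clear above the stand at zoom pixel (360,90), and both capsules, the pad and the spout stay visible. I align over the pad and descend.

Request:
drive_tool --plan "-1 -8 10 -10 0.4 -1.2 -0.4;-1 0 25 0 0 0 0;-1 0 20 0 0 0 0;-1 0 8 0 0 0 0;-1 0 0 0 0 0 0"

```text
clock: 2.65
tcp_pos: [0.4585, -0.175, 0.193]
orientation: [0.7, -0.699, 0.103, -0.104]
wrist_force: [-0.3, 0.0, 0.0]
finger_gap: -0.0001
```

Run:
```python
from h import *
p=H+E*0.043;p[2]=.182
goto(p,(.953,-.302))
p,d=cams.read_camera('scene')
cv2.imwrite('pics/s2z.png',cv2.resize(p[220:350,300:440,::-1],None,fx=4.5,fy=4.5,interpolation=2))
```

```text
clk 2.65 shift mm [ 0.2 11.  -6.4] turn [-0.2  0.7  0. ] F [-0.3  0.   0. ] tip [ 0.4585 -0.175   0.171 ] gap -0.00012068665777254747
```

View pics/s2z.png

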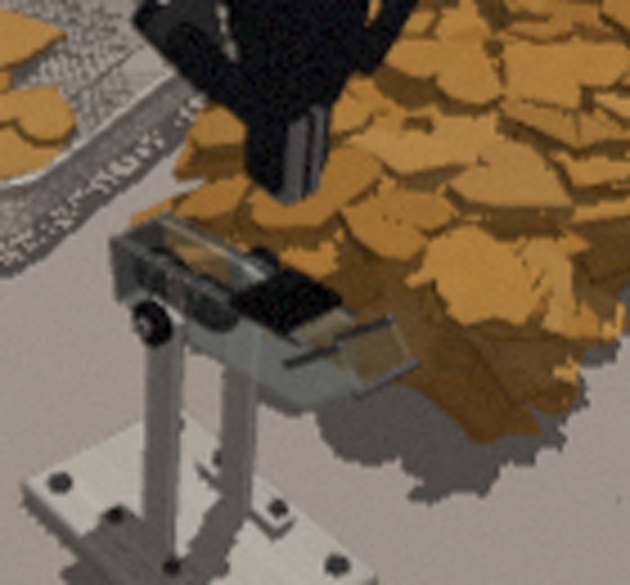

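Run:
```python
from h import *
s=monitor.get_state();t=s['tcp_pos'].copy()
M=Rt(s).as_matrix()
for k in(0,.003,.022):print(k,(proj('scene',t+M[:,1]*k)-[300,220])*4.5)
print('pad',(proj('scene',[.4573,-.1797,.158])-[300,220])*4.5)
p,d=cams.read_camera('scene');uv=np.array([[300+290/4.5,220+150/4.5],[300+285/4.5,220+190/4.5],[300+285/4.5,220+300/4.5]])
print(dep('scene',uv,d))
p,d=cams.read_camera('top')
cv2.imwrite('pics/t2z.png',cv2.resize(p[230:330,320:460,::-1],None,fx=5,fy=5,interpolation=2))
```

```text
0 [[283.39193824 208.00789846]]
0.003 [[282.89734472 214.75911462]]
0.022 [[279.80861021 256.88934061]]
pad [[286.37228074 292.81952525]]
[[ 0.44944758 -0.18122139  0.22659957]
 [ 0.45036288 -0.17990432  0.20844953]
 [ 0.45535679 -0.18041475  0.15630652]]
```

View pics/t2z.png

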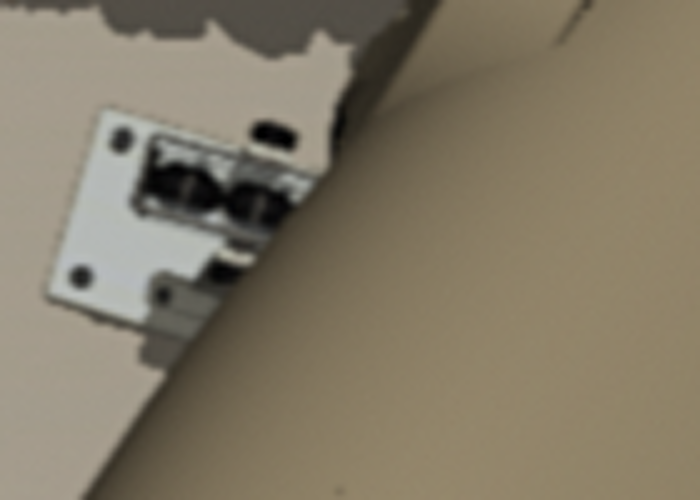

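Run:
```python
from h import *
print((proj('scene',[[.4675,-.1744,.2563],[.4675,-.1744,.2343]])-[260,200])*3.3)
p,d=cams.read_camera('scene');print(monitor.get_state()['clock'])
cv2.imwrite('pics/s3z.png',cv2.resize(p[220:350,300:440,::-1],None,fx=4.5,fy=4.5,interpolation=2))
```

```text
[[355.93145383 100.66785276]
 [353.01277061 139.64471731]]
2.85
```

View pics/s3z.png

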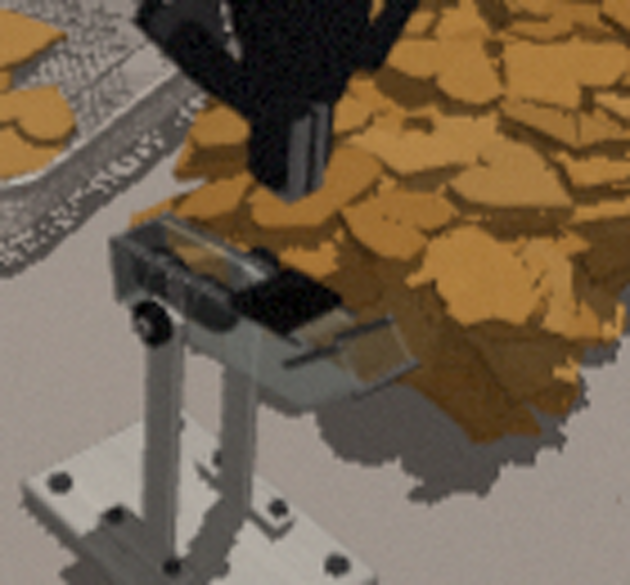

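Both frames put the visible fingertips about level with the TCP (z about 0.204), not 22 mm ahead of it. So the descent will be in small steps, watching the wrist force.

Request:
drive_tool --plan "-1 0 4 -6 0 0.7 0;-1 0 2 0 0 0 0;-1 0 2 0 0 0 0"

```text
clock: 3.22
tcp_pos: [0.4579, -0.1829, 0.1866]
orientation: [0.699, -0.698, 0.107, -0.111]
wrist_force: [0.2, -0.8, 1.3]
finger_gap: 0.0003
```

Request:
drive_tool --plan "-1 0 3 0 0 0 0;-1 0 2 0 0 0 0;-1 0 0 0 0 0 0"

```text
clock: 3.6
tcp_pos: [0.4577, -0.1829, 0.1809]
orientation: [0.699, -0.698, 0.107, -0.111]
wrist_force: [-0.1, -0.3, -0.8]
finger_gap: -0.0001
```

```bash
cat >> h.py <<'E'
def look(name):
    p,d=cams.read_camera('scene')
    cv2.imwrite(f'pics/{name}.png',cv2.resize(p[240:340,300:430,::-1],None,fx=5,fy=5,interpolation=2))
    s=monitor.get_state();r=s['tcp_pos']-H
    print('t',s['clock'],'s',(r@E*1e3).round(1),'lat',(r@np.array([-.953,.302,0])*1e3).round(1),'z',s['tcp_pos'][2].round(4),'F',s['wrist_force'].round(1))
E
python3 -c "
from h import *
look('a1')"
```

```text
t 3.65 s 44.4 lat -1.4 z 0.181 F [ 0.1 -0.   0.2]
```

View pics/a1.png

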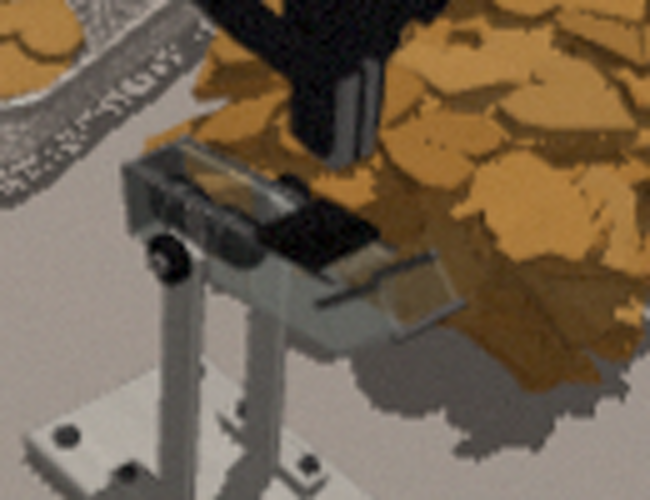

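Run:
```python
from h import *
p,d=cams.read_camera('scene')
L=np.array([-.953,.302,0])
for u,v in((345,150),(360,150),(360,120),(370,140),(320,140),(305,130),(350,160),(320,235),(310,220)):
    X=dep('scene',[(300+u/5,240+v/5)],d)[0];r=X-H;print((u,v),X.round(4),'s',(r@E*1e3).round(1),'lat',(r@L*1e3).round(1),p[240+v//5,300+u//5])
```

```text
(345, 150) [ 0.45   -0.1911  0.1985] s 54.5 lat 3.5 [73 71 70]
(360, 150) [ 0.4576 -0.1924  0.1943] s 53.5 lat -4.1 [68 63 61]
(360, 120) [ 0.4549 -0.1929  0.2079] s 54.7 lat -1.7 [37 37 36]
(370, 140) [ 0.4602 -0.1942  0.1975] s 54.4 lat -7.2 [74 65 55]
(320, 140) [ 0.4429 -0.1859  0.2044] s 51.7 lat 11.8 [13 14 16]
(305, 130) [ 0.4483 -0.1774  0.2013] s 42.0 lat 9.3 [17 18 18]
(350, 160) [ 0.4547 -0.1907  0.1914] s 52.7 lat -0.8 [69 51 36]
(320, 235) [ 0.4536 -0.1826  0.1579] s 45.4 lat 2.7 [17 13 18]
(310, 220) [ 0.4597 -0.1752  0.1565] s 36.5 lat -1.0 [15 17 14]
```

Request:
drive_tool --plan "-1 0 3 0 0 0 0;-1 0 3 0 0 0 0;-1 0 3 0 0 0 0"

```text
clock: 4.08
tcp_pos: [0.4581, -0.183, 0.1719]
orientation: [0.699, -0.698, 0.107, -0.111]
wrist_force: [0.4, 0.6, -0.9]
finger_gap: -0.0
```

Request:
drive_tool --plan "-1 0 3 0 0 0 0;-1 0 3 0 0 0 0"

```text
clock: 4.32
tcp_pos: [0.4581, -0.1829, 0.1653]
orientation: [0.699, -0.698, 0.107, -0.111]
wrist_force: [0.2, -0.4, -0.0]
finger_gap: 0.0001
```

```bash
python3 -c "
from h import *
look('a2')"
```

```text
t 4.375 s 44.3 lat -1.4 z 0.1649 F [-0.7  0.   0.3]
```

View pics/a2.png

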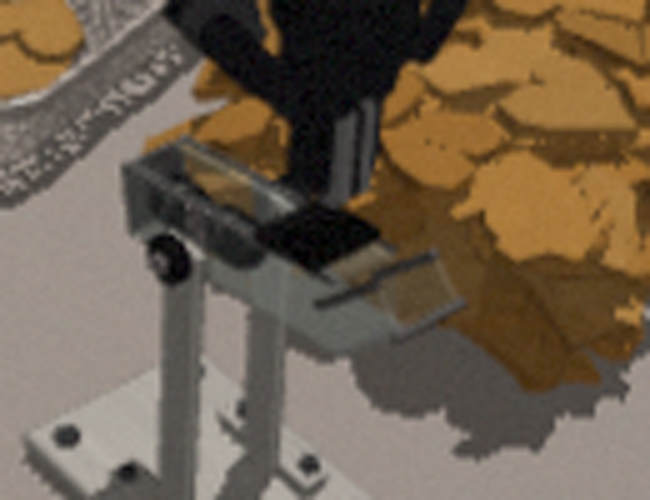

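Request:
drive_tool --plan "-1 0 3 0 0 0 0;-1 0 3 0 0 0 0"

```text
clock: 4.62
tcp_pos: [0.458, -0.1828, 0.1587]
orientation: [0.699, -0.698, 0.107, -0.111]
wrist_force: [-0.0, 1.3, 0.6]
finger_gap: -0.0001
```

Request:
drive_tool --plan "-1 0 2 0 0 0 0;-1 0 2 0 0 0 0"

```text
clock: 4.88
tcp_pos: [0.4579, -0.1828, 0.1543]
orientation: [0.699, -0.698, 0.107, -0.111]
wrist_force: [0.1, -0.0, 0.9]
finger_gap: 0.0002
```

Request:
drive_tool --plan "-1 0 2 0 0 0 0;-1 0 2 0 0 0 0"

```text
clock: 5.12
tcp_pos: [0.458, -0.1829, 0.15]
orientation: [0.699, -0.698, 0.107, -0.111]
wrist_force: [-1.1, 0.2, 1.7]
finger_gap: -0.0001
```

```bash
python3 -c "
from h import *
look('a3')"
```

```text
t 5.175 s 44.4 lat -1.6 z 0.1499 F [ 0.1 -0.2  1.1]
```

View pics/a3.png

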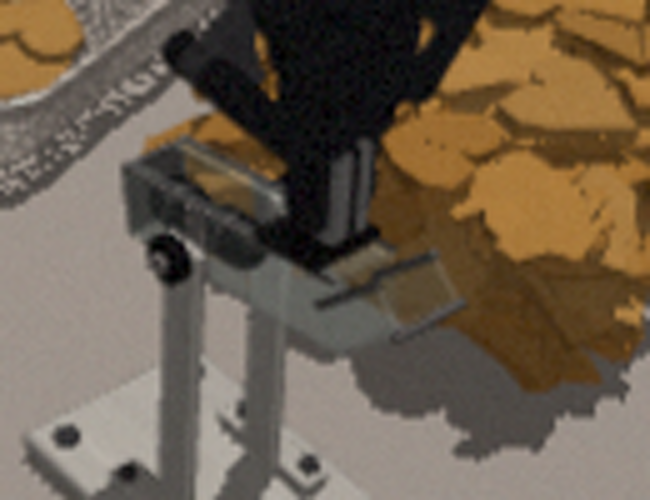

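Contact: fingertips on the pad (zoom (335,245)), about 1.1 N up. I press slowly, following the pad's arc towards the mouth.

Request:
drive_tool --plan "-1 0 1.5 -0.7 0 0 0;-1 0 1.5 -0.7 0 0 0;-1 0 1.5 -0.7 0 0 0;-1 0 1.5 -0.7 0 0 0"

```text
clock: 5.68
tcp_pos: [0.4572, -0.1857, 0.1441]
orientation: [0.699, -0.698, 0.107, -0.111]
wrist_force: [-1.0, 0.9, 2.0]
finger_gap: 0.0003
```

```bash
python3 -c "
from h import *
look('a4')"
```

```text
t 5.725 s 47.4 lat -1.6 z 0.1439 F [-0.2 -0.4  1.2]
```

View pics/a4.png

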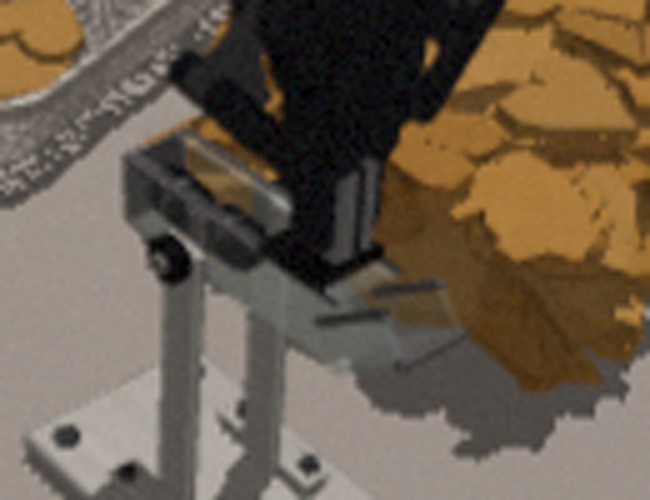

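The tube is turning: the rim has dropped to about (465,330), and the capsules are still at the tail around (205,225).

Request:
drive_tool --plan "-1 0 1.5 -0.5 0 0 0;-1 0 1.5 -0.5 0 0 0;-1 0 1.5 -0.5 0 0 0;-1 0 1.5 -0.5 0 0 0;-1 0 1.5 -0.5 0 0 0;-1 0 1.5 -0.5 0 0 0"

```text
clock: 6.48
tcp_pos: [0.4561, -0.1892, 0.1346]
orientation: [-0.699, 0.699, -0.107, 0.111]
wrist_force: [-1.9, 0.0, 2.5]
finger_gap: -0.0001
```

```bash
python3 -c "
from h import *
look('a5')"
```

```text
t 6.525 s 51.0 lat -1.7 z 0.1344 F [-0.6 -0.4  1.8]
```

View pics/a5.png

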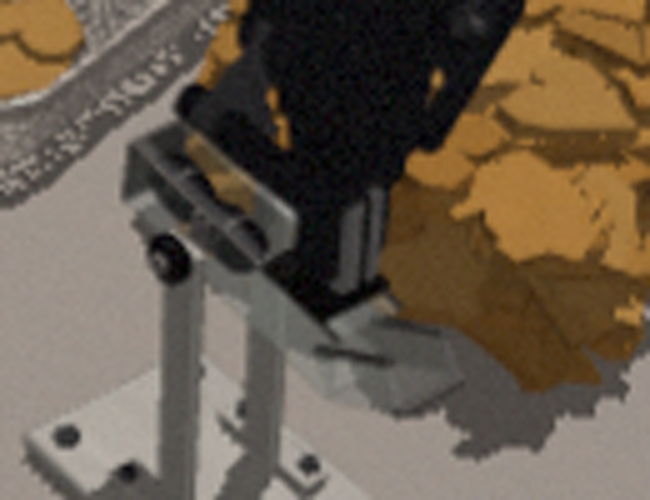

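Request:
drive_tool --plan "-1 0 1.5 -0.4 0 0 0;-1 0 1.5 -0.4 0 0 0;-1 0 1.5 -0.4 0 0 0"

```text
clock: 6.9
tcp_pos: [0.4557, -0.1905, 0.1297]
orientation: [-0.699, 0.699, -0.107, 0.111]
wrist_force: [-0.8, 0.9, 2.5]
finger_gap: 0.0
```

```bash
python3 -c "
from h import *
look('a6')
p,d=cams.read_camera('scene')
L=np.array([-.953,.302,0])
for u,v in((190,105),(185,115),(210,120),(130,150),(290,220),(200,190)):
    X=dep('scene',[(300+u/5,240+v/5)],d)[0];r=X-H;print((u,v),'z',X[2].round(4),'s',(r@E*1e3).round(1),'lat',(r@L*1e3).round(1))
"
```

```text
t 6.95 s 52.3 lat -1.7 z 0.1295 F [ 0.3 -0.6  1.9]
(190, 105) z 0.231 s 41.0 lat 55.9
(185, 115) z 0.2307 s 43.7 lat 60.0
(210, 120) z 0.2323 s 51.7 lat 57.0
(130, 150) z 0.1468 s -37.6 lat 15.4
(290, 220) z 0.1909 s 63.6 lat 33.4
(200, 190) z 0.1457 s -7.3 lat 9.1
```

View pics/a6.png

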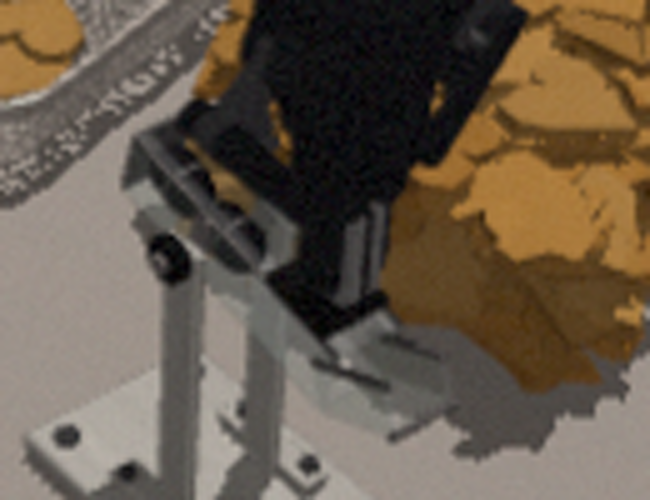

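Capsules are still at the tail ((195,180) and (240,230)), and I estimate the tilt at about 14°. The gripper links are clear of the tube (z 0.23). I carry on in smaller steps.

Request:
drive_tool --plan "-1 0 1 -0.3 0 0 0;-1 0 1 -0.3 0 0 0;-1 0 1 -0.3 0 0 0"

```text
clock: 7.38
tcp_pos: [0.4555, -0.1911, 0.1263]
orientation: [0.699, -0.699, 0.107, -0.111]
wrist_force: [-0.2, 1.1, 0.7]
finger_gap: -0.0002
```

```bash
python3 -c "
from h import *
look('a7')"
```

```text
t 7.425 s 52.9 lat -1.7 z 0.1262 F [-1.   0.   2.9]
```

View pics/a7.png

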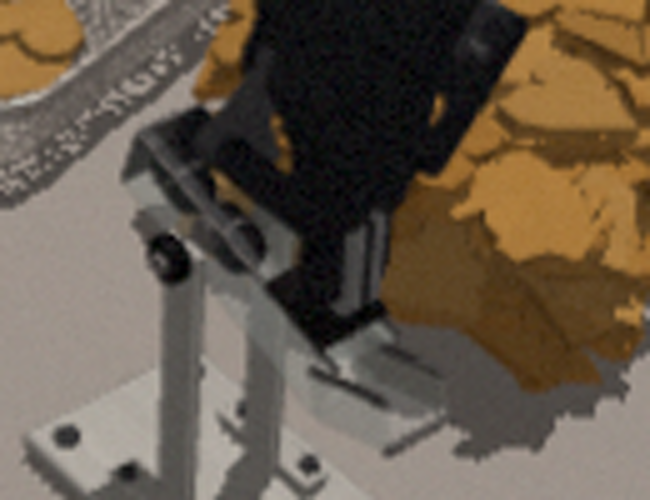

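Request:
drive_tool --plan "-1 0 0.8 -0.3 0 0 0;-1 0 0.5 -0.2 0 0 0;-1 0 0 0 0 0 0"

```text
clock: 7.8
tcp_pos: [0.4555, -0.1915, 0.1248]
orientation: [0.699, -0.698, 0.107, -0.111]
wrist_force: [-0.9, 0.4, 0.6]
finger_gap: -0.0
```

```bash
python3 -c "
from h import *
look('a8')"
```

```text
t 7.85 s 53.2 lat -1.8 z 0.1248 F [-0.5 -0.2  1. ]
```

View pics/a8.png

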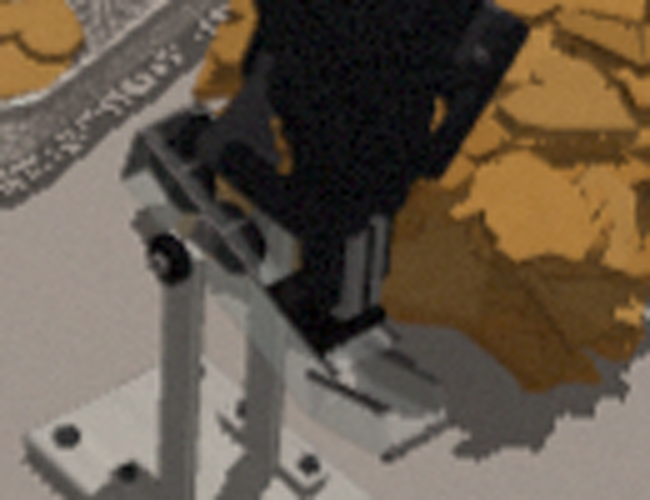

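No slide yet at about 20° (the lead capsule is still near (240,240)).

Request:
drive_tool --plan "-1 0 0.8 -0.2 0 0 0;-1 0 0 0 0 0 0;-1 0 0 0 0 0 0"

```text
clock: 8.22
tcp_pos: [0.4555, -0.1917, 0.124]
orientation: [0.699, -0.698, 0.107, -0.111]
wrist_force: [-0.2, 0.3, 1.5]
finger_gap: 0.0
```

```bash
python3 -c "
from h import *
look('a9')"
```

```text
t 8.275 s 53.5 lat -1.9 z 0.124 F [-0.1 -0.5  0.8]
```

View pics/a9.png

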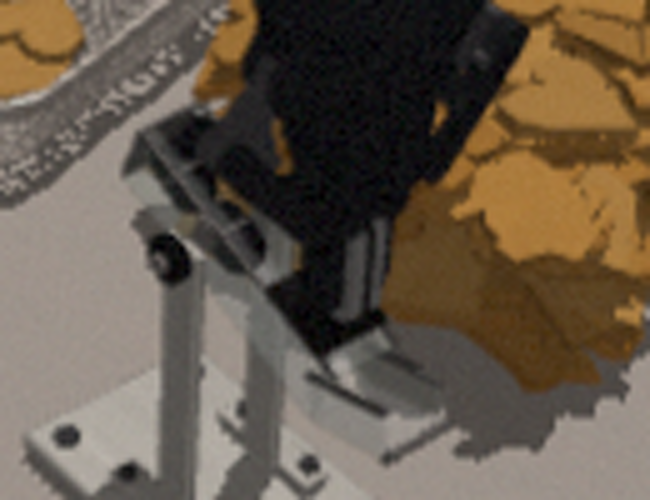

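Request:
drive_tool --plan "-1 0 0.8 -0.2 0 0 0;-1 0 0.4 0 0 0 0;-1 0 0 0 0 0 0"

```text
clock: 8.65
tcp_pos: [0.4555, -0.1919, 0.1228]
orientation: [0.699, -0.698, 0.107, -0.111]
wrist_force: [0.1, 0.0, 1.7]
finger_gap: -0.0
```

```bash
python3 -c "
from h import *
look('b1')"
```

```text
t 8.7 s 53.7 lat -2.0 z 0.1228 F [-0.8 -0.   1.6]
```

View pics/b1.png

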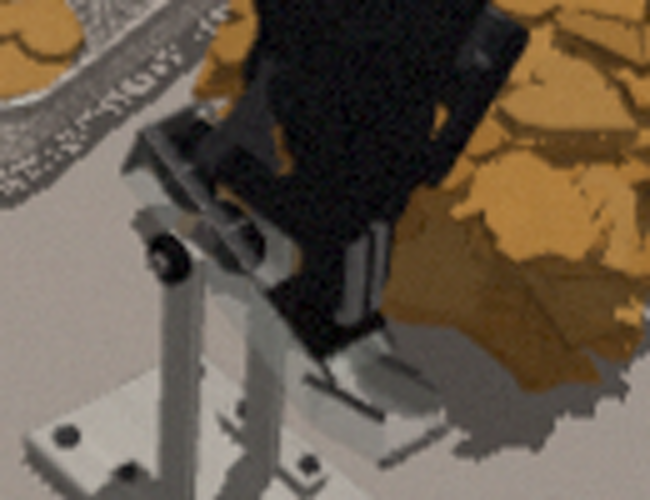

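Request:
drive_tool --plan "-1 0 0.8 -0.1 0 0 0;-1 0 0.3 0 0 0 0;-1 0 0 0 0 0 0"

```text
clock: 9.07
tcp_pos: [0.4555, -0.1921, 0.1217]
orientation: [0.699, -0.698, 0.107, -0.111]
wrist_force: [-0.3, 1.1, 2.3]
finger_gap: 0.0002
```

```bash
python3 -c "
from h import *
look('b2')"
```

```text
t 9.125 s 53.8 lat -2.0 z 0.1217 F [-0.1  0.7  1.8]
```

View pics/b2.png

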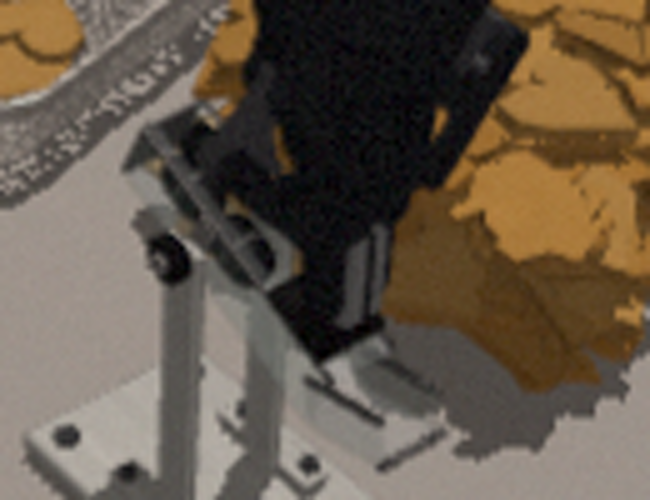

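The lead capsule now looks further along, at about (255,262), so it may have started to slide. I hold still and look.

Request:
drive_tool --plan "-1 0 0 0 0 0 0;-1 0 0 0 0 0 0"

```text
clock: 9.38
tcp_pos: [0.4555, -0.1921, 0.1217]
orientation: [0.699, -0.698, 0.107, -0.111]
wrist_force: [-0.6, 0.5, 1.6]
finger_gap: 0.0001
```

```bash
python3 -c "
from h import *
look('b3')"
```

```text
t 9.425 s 53.8 lat -2.0 z 0.1217 F [-0.9  0.5  3.1]
```

View pics/b3.png

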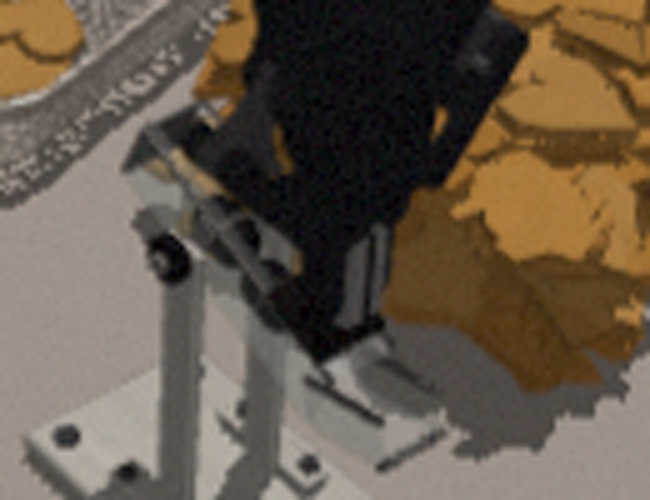

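Both are sliding (lead at about (275,300), with clear tube behind the rear one). I stop pressing and hold.

Request:
drive_tool --plan "-1 0 0 0 0 0 0;-1 0 0 0 0 0 0;-1 0 0 0 0 0 0;-1 0 0 0 0 0 0"

```text
clock: 9.93
tcp_pos: [0.4554, -0.1921, 0.1216]
orientation: [0.699, -0.698, 0.107, -0.111]
wrist_force: [-0.3, -0.0, 2.4]
finger_gap: -0.0001
```

```bash
python3 -c "
from h import *
look('b4')"
```

```text
t 9.975 s 53.8 lat -2.0 z 0.1216 F [-0.1  0.7  1.3]
```

View pics/b4.png

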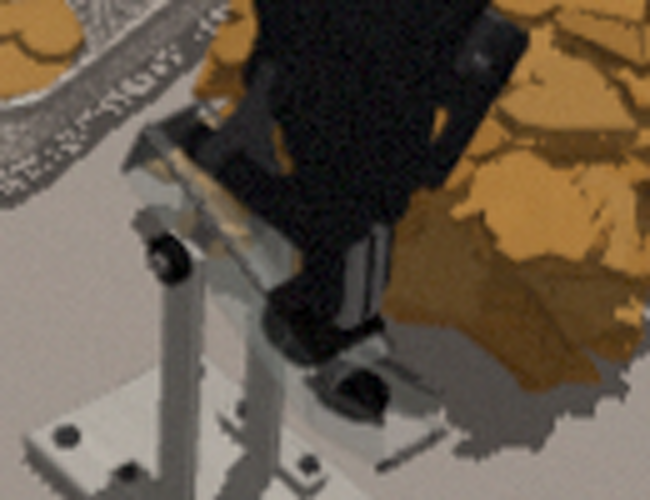

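Request:
drive_tool --plan "-1 0 0 0 0 0 0;-1 0 0 0 0 0 0;-1 0 0 0 0 0 0;-1 0 0 0 0 0 0"

```text
clock: 10.48
tcp_pos: [0.4555, -0.1921, 0.1216]
orientation: [0.699, -0.698, 0.107, -0.111]
wrist_force: [-0.4, 1.3, 2.4]
finger_gap: 0.0001
```

```bash
python3 -c "
from h import *
look('b5')
p,d=cams.read_camera('scene')
L=np.array([-.953,.302,0])
for u,v in((325,370),(355,395),(385,405),(410,455),(440,430),(378,470)):
    X=dep('scene',[(300+u/5,240+v/5)],d)[0];r=X-H;print((u,v),'z',X[2].round(4),'s',(r@E*1e3).round(1),'lat',(r@L*1e3).round(1))
"
```

```text
t 10.525 s 53.8 lat -2.0 z 0.1216 F [-0.6  0.4  2.2]
(325, 370) z 0.1177 s 62.8 lat 12.6
(355, 395) z 0.1093 s 71.0 lat 6.2
(385, 405) z 0.0941 s 69.0 lat -10.3
(410, 455) z 0.0956 s 92.4 lat 0.2
(440, 430) z 0.0986 s 91.9 lat -13.3
(378, 470) z 0.0989 s 93.6 lat 15.6
```

View pics/b5.png

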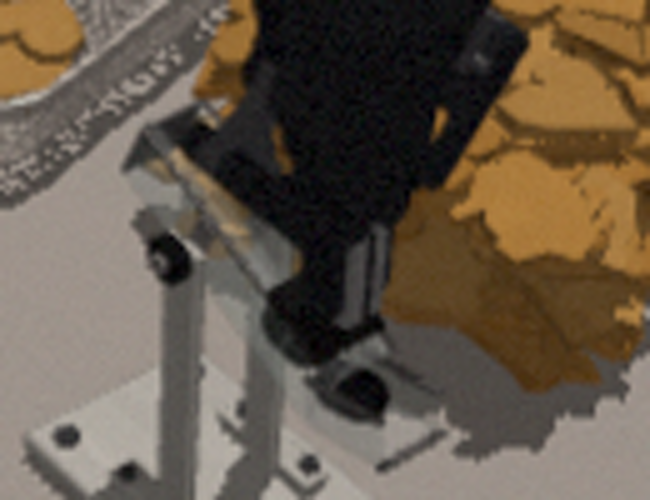

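The lead capsule has settled in the spout at (355,392) with the same position in two frames. Its centre is roughly 22–25 mm from the rim line at (410,455). I let go straight up.

Request:
drive_tool --plan "-1 0 -1 0 0 0 0;-1 0 -2 0 0 0 0;-1 0 -4 0 0 0 0;-1 0 -10 0 0 0 0;-1 0 -25 0 0 0 0;-1 0 -40 0 0 0 0;-1 0 -40 0 0 0 0;-1 0 0 30 0 0 0"

```text
clock: 11.58
tcp_pos: [0.4636, -0.1644, 0.2498]
orientation: [-0.698, 0.699, -0.108, 0.112]
wrist_force: [1.4, 0.9, -0.2]
finger_gap: -0.0001
```

Request:
drive_tool --plan "-1 0 0 50 0 0 0;-1 0 0 50 0 0 0;-1 0 0 50 0 0 0;-1 0 0 50 0 0 0;-1 0 0 30 0 0 0;-1 0 0 0 0 0 0;-1 0 0 0 0 0 0"

```text
clock: 12.45
tcp_pos: [0.5382, 0.0614, 0.2565]
orientation: [-0.698, 0.699, -0.105, 0.115]
wrist_force: [-0.4, -0.1, -0.1]
finger_gap: -0.0001
```

```bash
python3 -c "
from h import *
look('c1')
p,d=cams.read_camera('top')
cv2.imwrite('pics/c2.png',cv2.resize(p[230:330,190:460,::-1],None,fx=2.9,fy=2.9,interpolation=2))
cv2.imwrite('pics/c3.png',cv2.resize(p[240:320,320:460,::-1],None,fx=5.5,fy=5.5,interpolation=2))
print(monitor.get_state()['tcp_pos'])
"
```

```text
t 12.5 s -212.5 lat -4.4 z 0.2565 F [ 0.9  0.5 -0.2]
[0.53818929 0.06085387 0.25644099]
```

View pics/c1.png

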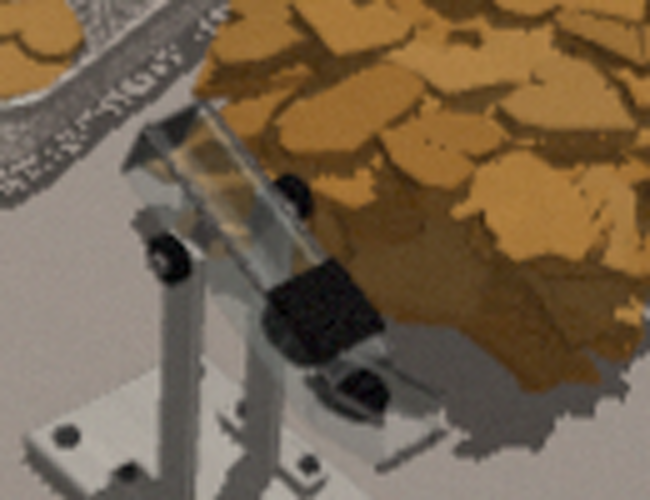

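View pics/c2.png

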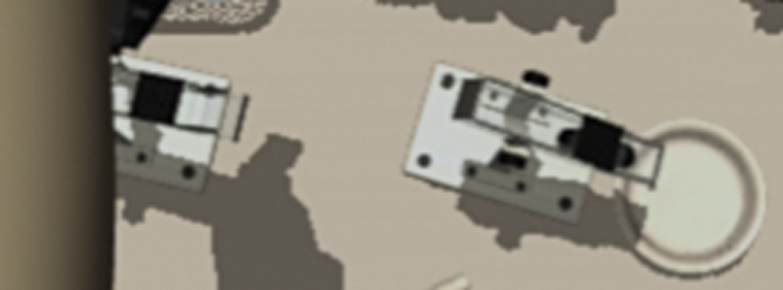

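View pics/c3.png

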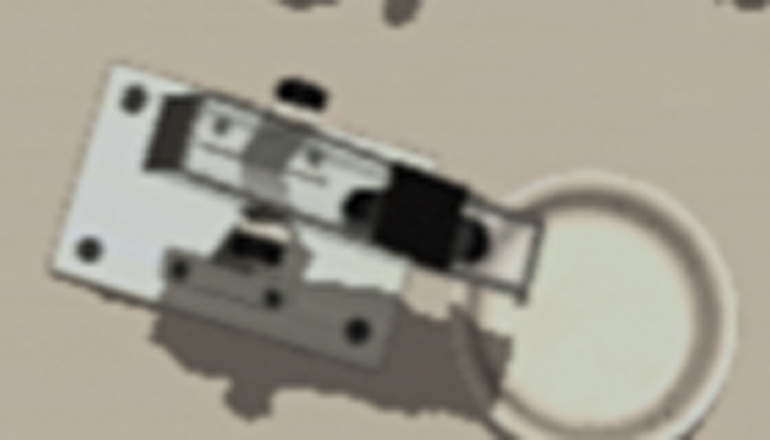

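Both views show the lead capsule's nose in the spout and the empty tube unchanged. I measure the distance to the rim properly before handing in.

Run:
```python
from h import *
Z=lambda l:[(320+u/5.5,240+v/5.5) for u,v in l]
n=onz('top',Z([(488,243)]),.1035)[0]-H
r=onz('top',Z([(541,218),(521,300)]),.0965).mean(0)-H
t=onz('top',Z([(343,206)]),.115)[0]-H
print('nose s',n@E*1e3,'rim s',r@E*1e3,'rear tail s',t@E*1e3)
p,d=cams.read_camera('top')
for s_ in (76,78,80,82):
    X=H+E*s_/1e3;X[2]=.1035;u=proj('top',X)[0];print(s_,((u-[320,240])*5.5).round())
p2,d2=cams.read_camera('scene')
L=np.array([-.953,.302,0])
for u,v in((340,375),(350,385),(360,390),(370,390),(380,395),(365,400),(375,400),(380,400),(384,400)):
    X=dep('scene',[(300+u/5,240+v/5)],d2)[0];q=X-H;print((u,v),'z',X[2].round(4),'s',(q@E*1e3).round(1),'lat',(q@L*1e3).round(1),p2[240+v//5,300+u//5])
c=p2[305:340,355:395,::-1];cv2.imwrite('pics/c4.png',cv2.resize(c,None,fx=15,fy=15,interpolation=2))
```

```text
nose s 76.0495299802375 rim s 92.69423589688853 rear tail s 24.214374190317688
76 [486. 248.]
78 [492. 250.]
80 [498. 252.]
82 [503. 253.]
(340, 375) z 0.1139 s 64.5 lat 7.3 [62 59 61]
(350, 385) z 0.109 s 66.2 lat 4.1 [22 20 22]
(360, 390) z 0.1097 s 70.5 lat 3.6 [17 18 21]
(370, 390) z 0.1097 s 72.5 lat 1.0 [2 3 9]
(380, 395) z 0.1069 s 74.1 lat -2.3 [ 8  7 14]
(365, 400) z 0.1072 s 73.1 lat 3.5 [15  9 10]
(375, 400) z 0.1075 s 75.4 lat 1.2 [ 8  7 12]
(380, 400) z 0.1059 s 75.1 lat -1.4 [2 1 4]
(384, 400) z 0.1059 s 75.9 lat -2.5 [2 1 4]
```

View pics/c4.png

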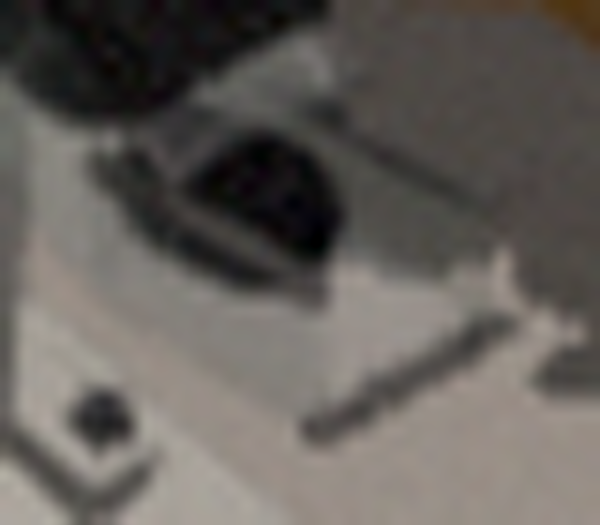

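```bash
python3 -c "
from h import *
s=monitor.get_state();print(s['clock'],s['wrist_force'].round(1));print(job.hand_in())"
```

```text
12.65 [-0.6 -0.1 -1.2]
the job is handed in; nothing more can be done
None
```

I pressed the loaded tube (the right-hand one, with two black capsules) slowly down by its pad. I stopped at about 25° mouth-down, when the capsules slid, and handed in at 12.65 s. The lead capsule came up into the open spout and stopped there. I then lifted straight off and moved the arm clear.

**Last checks:**
- **Capsules:** After release, both views showed the lead capsule at rest in the spout and the rear one behind it under the pad. Nothing had dropped out.
- **Tube:** It held its angle. The rim measured the same before and after release, about 92–93 mm past the hinge.
- **Empty tube:** It was not touched. The part of it visible in the last top picture looked unchanged; the arm hid the rest.
- **Forces:** In the readings after each step, the wrist force stayed around 3 N or less.

**Marginal or in disagreement:**
- **Distance to the rim:** I measured the lead capsule's centre at about 28 mm from the rim along the spout floor, or nearly 30 mm in a straight line. My error is 1–2 mm, so it sits at the far end of the stated 17–30 mm. I left it because more tilt would probably not have moved it gradually, only tipped it out.
- **Fingertip position:** The shut fingertips stood about 10 mm behind the reported TCP, not 22 mm ahead. I therefore found the pad by small steps, using the wrist force and the pictures.

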